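Find the high spot on a bat with a spring probe

ROBOT

A 7-joint arm with a two-finger parallel gripper is mounted at the origin on the work surface; the furniture and walls round the work are solid. World frame = base frame: x ahead of the robot, y to its left, z up, the work surface at z = 0. Lengths are in mm, angles in rad, forces in N, time in s.
With the tool pointing down it reaches from about 400 to 875 mm from the base axis. Payload 4.4 kg.
Tool frame: the origin (TCP) lies at the very end of the fingers, on their centre line; the grasp point (between the pads) lies 19 mm behind it; z points along the fingers, y is the direction in which the jaws open and shut (so a half turn about z gives the same grasp; the last joint's range is limited). The gripper opens to 85 mm and grips with 20 to 120 N. Pads are 22 mm wide; open, the fingers measure 114 mm over their backs; the gripper's body (76 mm by 85 mm) begins 54 mm behind the grasp point. The pads swing forward as they close: fully open they stand 13 mm farther back than shut.
Start: joints at [1.083, 0.628, 0.038, 1.517, -0.027, 0.996, -0.02], TCP at [266.14, -593.032, 231.313] pointing down, gripper open.
Joint ranges: [-3.06, 3.06], [-0.37, 2.12], [-1.25, 1.32], [0.18, 2.47], [-1.1, 4.24], [0.23, 1.98], [-2.94, 2.94]. Speed limits (rad/s): [2.57, 2.57, 3.14, 3.14, 3.14, 3.14, 3.14].

INTERFACE

Orientations are given as [roll, pitch, yaw] about the fixed x, y, z axes, in that order (R = Rz(yaw) Ry(pitch) Rx(roll)).
In Python, from cell import ctrl gives the robot as it stands. The module is installed in compiled form; this text tells all that it offers.
- The arm moves only by the shell command python3 -m jog 'ROWS'. ROWS is text: rows parted by semicolons, each of 7 numbers parted by spaces: the shift along the tool's x, y, z in mm, then the turn, a rotation vector about the tool's x, y, z in degrees, then the opening, from -1 (shut) to 1 (fully open). In form: x y z wx wy wz claw; .... A call has 1 to 8 rows; each row is the pose to reach, as a shift and turn from the pose commanded when the call began, along the tool's axes at that moment; what a row does not reach only later rows make up. A row lasts 1/8 s, in which the tool goes at most 62.5 mm and 10.7 degrees, less where a joint would pass 70% of its speed; a pose out of reach is approached as far as the arm can. A call with a gripper value outside its range is refused whole. The fingers move at their own pace and stop on an object; the grip force is fixed at half the most. Time passes only in rows, so rows that repeat a pose let the fingers close. It gives the time, the measured TCP pose, the force and the opening at its end, in the units of the state.
- ctrl.read_state(): the state, without advancing time (a new reading comes with each control period).
- ctrl.get_image(name): name is "scene" or "top" or "wrist"; returns a dict with "image" (480x640x3 uint8, red, green, blue), "z_map" (480x640 float32, mm along the optical axis (not along the pixel's ray), 0 where there is no reading), "vertical_fov" (degrees; the focal length in pixels is half the picture's height over the tangent of half this angle, whatever the lens; pixels are square), "cx", "cy" (the principal point, pixels), "k1" (the pictures are not rectified: a ray, as slopes to the right and down, at radius r is drawn at 1 + k1 r^2 times it, then the intrinsics apply), "extrinsics" (4x4, takes a point from world to camera coordinates); the wrist camera has in their place "hand_eye" (4x4, takes a point from camera to tool coordinates, whose origin is the TCP and whose axes are the flange's). Camera axes: x right, y down, z forward; pixel columns grow to the right and rows downward; lengths in mm; the calibration is good to about 2 mm. A picture is of the moment at which its call begins: read the wrist's pose just before it.
- ctrl.finish_job(): hands the job in, once; it reports no verdict.
The state is a dict: "clock": time; "qpos": joint angles; "qd": joint speeds; "tau": joint torques, N m; "eef_pos": TCP position; "tool_rot": TCP orientation; "force": force on the tool from outside, world axes, zero at the start; "torque": the same for the moment, N m; "width": finger opening in mm.
Only numpy, scipy, OpenCV 4.12 (cv2) and the standard library are available. Lean on these libraries where they do the work, as an engineer would, in place of code of your own. Each camera call takes 0.05 s, during which the arm holds its last target.

TASK

Take the spring probe from its stand and touch its tip gently to the bat's face through each of the four holes of the template in turn, starting at the hole beside the steel stud and going round clockwise as seen from above; pause at each touch and never drive the sprung tip solid. One hole hides a high spot several millimetres above the rest: mark it by leaving the probe standing in that hole with its tip on the face, let go of it, and do not disturb the other things on the table.

Things in the scene. Friction and masses are not known exactly. Their poses are not given: they have to be found in the camera images.
- bat: the plaster bat being checked: sage-grey flat slab, 170 x 230 x 12 mm, fixed on the table; origin: centre of its underside, z up. At the foot of three of the template's holes its face lies 0 to 0.8 mm above the template's underside, at the fourth (any of them) 6.0 to 6.8 mm: the high spot
- template: square plywood gauge template, 124 x 124 x 42 mm, fixed on the bat (its top is 54 mm above the table) with four 14 mm holes through it, 64 mm apart in a square, each with a 4 mm wide 45-degree chamfer at its mouth; a round steel stud (13 mm wide, 6 mm high) sits in the corner beside hole 1. Origin: centre of its underside; z up.
- stand: brown wooden block, 70 x 70 x 60 mm, fixed on the table, with a 14 mm hole down its middle in which the probe stands at the start; origin: centre of its underside
- probe: hand-held spring probe, about 0.1 kg, standing upright in the stand. Origin: on its axis at the underside of its collar, which rests on the stand's top; z along its axis, up. Collar 28 mm wide, z 0 to 6 mm; round knurled grip 24 mm wide, z 6 to 70 mm; dark cap of the same width, z 70 to 75 mm; below the collar a spindle 11 mm wide down to z -48 mm, then the sprung tip
- plunger: the probe's sprung tip: 9 mm wide with a round end, projecting 8 mm from the spindle; it starts to give at 1.6 N and yields 1 mm for each 0.8 N more, up to 6 mm, about 6.4 N; past that it is solid. Origin: the very end of the tip, z up along the probe
- tip (a point): the very end of the sprung tip, 56 mm below the probe's origin when it is not pressed in
- hole1 (a point): hole 1, beside the steel stud (template frame -32, -32 mm): centre of its mouth at the template's top, 42 mm above the template's underside
- hole2 (a point): hole 2, next clockwise seen from above (-32, +32 mm): centre of its mouth at the template's top, 42 mm above the template's underside
- hole3 (a point): hole 3, diagonally opposite the stud (+32, +32 mm): centre of its mouth at the template's top, 42 mm above the template's underside
- hole4 (a point): hole 4, the last one (+32, -32 mm): centre of its mouth at the template's top, 42 mm above the template's underside
- tile: bystander: glaze test tile, 50 x 50 x 7 mm, lying on the bare margin of the bat beside the template; origin: centre of its underside
- ochre_jar: bystander: small jar with an ochre lid, 46 mm wide, 55 mm high, right of the stand; origin: centre of its underside
- chalk_jar: bystander: small jar with a pale lid, 38 mm wide, 48 mm high, right of the stand; origin: centre of its underside
Not all that is in view belongs to the job. There is more than one size of the probe; the job needs the smaller.

How it is judged:
By the outcome, as a careful person would: the job done as asked, in the order asked, and still so for the second after the job is handed in, with the robot touching nothing.
It also fails if it takes over 58 s, if anything falls off the work surface, if the arm or the gripper's body presses on something with over 40 N, if the wrist force passes 120 N, or if a joint passes its speed limit or range.

## Working session

There is one attempt and no reset: what is moved stays moved. The work goes in short steps, Python scripts to look and compute and a shell command to move; the robot and the scene stay as the last step left them, time stands still between calls to the robot, and variables do not carry over. Pictures are saved under pics/ and viewed, and the job is handed in when it is done.

```bash
mkdir -p pics; ls
cat > h.py <<'E'
import numpy as np, cv2
from cell import ctrl
from scipy.spatial.transform import Rotation as R
def cam(d):
    h,w=d["image"].shape[:2]
    f=h/2/np.tan(np.radians(d["vertical_fov"])/2)
    return f
def grab(name,fn=None):
    s=ctrl.read_state(); d=ctrl.get_image(name); d["state"]=s
    if name=="wrist":
        T=np.eye(4); T[:3,:3]=R.from_euler('xyz',s["tool_rot"]).as_matrix(); T[:3,3]=s["eef_pos"]
        d["c2w"]=T@np.array(d["hand_eye"])
    else: d["c2w"]=np.linalg.inv(np.array(d["extrinsics"]))
    if fn: cv2.imwrite("pics/"+fn+".png",d["image"][:,:,::-1])
    np.savez("last_"+name+".npz",**{k:v for k,v in d.items() if k!="state"})
    return d
def load(name): return dict(np.load("last_"+name+".npz"))
def ray(d,u,v):
    f=cam(d); x=(u-float(d["cx"]))/f; y=(v-float(d["cy"]))/f
    k=float(d["k1"]); xs,ys=x,y
    for _ in range(30):
        r2=xs*xs+ys*ys; xs,ys=x/(1+k*r2),y/(1+k*r2)
    return np.array([xs,ys,1.0])
def atz(d,u,v,z):
    c=d["c2w"]; dr=c[:3,:3]@ray(d,u,v); o=c[:3,3]
    return o+dr*(z-o[2])/dr[2]
def bydepth(d,u,v):
    zz=float(d["z_map"][int(round(v)),int(round(u))]); c=d["c2w"]
    return c[:3,:3]@(ray(d,u,v)*zz)+c[:3,3]
def proj(d,p):
    q=np.linalg.inv(d["c2w"])@np.append(p,1); x,y=q[0]/q[2],q[1]/q[2]
    m=1+float(d["k1"])*(x*x+y*y); f=cam(d)
    return np.array([f*x*m+float(d["cx"]),f*y*m+float(d["cy"])])
def crop(d,u0,v0,u1,v1,k,fn):
    im=d["image"][v0:v1,u0:u1,::-1]
    cv2.imwrite("pics/"+fn+".png",cv2.resize(im,None,fx=k,fy=k,interpolation=cv2.INTER_CUBIC))
E
python3 - <<'E'
from h import *
s=ctrl.read_state(); print(s)
for n in("scene","top","wrist"):
    d=grab(n,n+"0"); print(n,d["vertical_fov"],d["cx"],d["cy"],d["k1"]); print(np.round(d["c2w"],3))
E
```

```text
pics
{'clock': 0.0, 'qpos': array([ 1.0831736 ,  0.62935951,  0.03845887,  1.51839508, -0.0270212 ,
        0.99626995, -0.02000489]), 'qd': array([ 4.77413933e-04, -4.78344785e-04, -1.06337675e-04, -1.02540582e-03,
        4.07910541e-04,  9.36939133e-05,  1.58841202e-03]), 'tau': array([ 6.06809135e-04, -5.63403583e+01,  1.22561339e+00, -1.93446761e+01,
        1.06080904e-02,  1.06984875e-02, -2.47553402e-05]), 'eef_pos': array([ 265.88940538, -592.43717018,  230.37204626]), 'tool_rot': array([-3.13967928e+00,  1.85797188e-05,  4.21792024e-01]), 'force': array([0.05158962, 0.34978571, 0.78473386]), 'torque': array([-0.01168663, -0.01467214, -0.04048854]), 'width': 85.30932822009844}
scene 54.812979626838555 320.4000031952968 239.14838333455563 -0.08180358199684333
[[-8.67000e-01 -2.75000e-01  4.16000e-01  3.69760e+01]
 [-4.99000e-01  4.65000e-01 -7.32000e-01  6.27434e+02]
 [ 8.00000e-03 -8.42000e-01 -5.40000e-01  5.67547e+02]
 [ 0.00000e+00  0.00000e+00  0.00000e+00  1.00000e+00]]
top 47.69590161553116 310.0085347674551 236.6269895315193 0.02726461277519898
[[ 2.000000e-03 -9.940000e-01  1.120000e-01  3.142090e+02]
 [-1.000000e+00  0.000000e+00  2.000000e-02 -7.158700e+01]
 [-2.000000e-02 -1.120000e-01 -9.930000e-01  1.065697e+03]
 [ 0.000000e+00  0.000000e+00  0.000000e+00  1.000000e+00]]
wrist 65.76667398782185 319.66315085943125 239.50737201932577 -0.00938625852354019
[[ 4.09000e-01 -8.69000e-01 -2.77000e-01  3.36522e+02]
 [-9.12000e-01 -3.91000e-01 -1.21000e-01 -5.61532e+02]
 [-3.00000e-03  3.02000e-01 -9.53000e-01  3.74391e+02]
 [ 0.00000e+00  0.00000e+00  0.00000e+00  1.00000e+00]]
```

View pics/scene0.png

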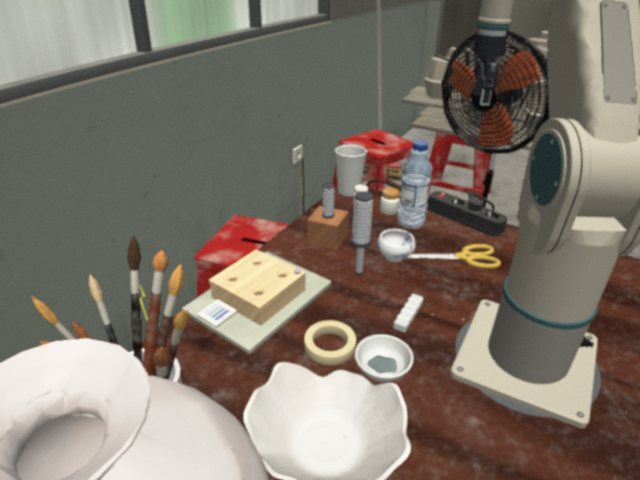

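View pics/top0.png

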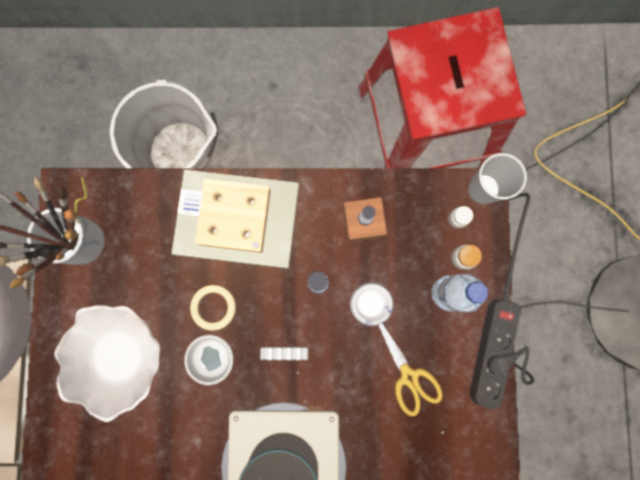

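View pics/wrist0.png

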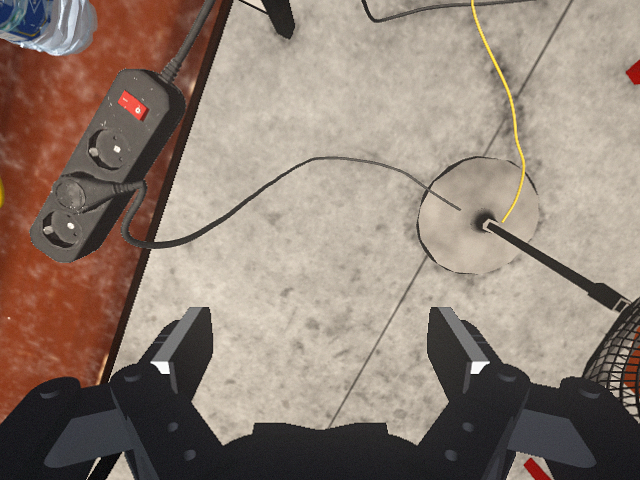

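Run:
```python
from h import *
d=load("top")
crop(d,160,160,320,280,5,"c1"); crop(d,300,170,500,320,4,"c2")
d=load("scene"); crop(d,180,170,400,335,3.6,"c3")
```

```text
(no output)
```

View pics/c1.png

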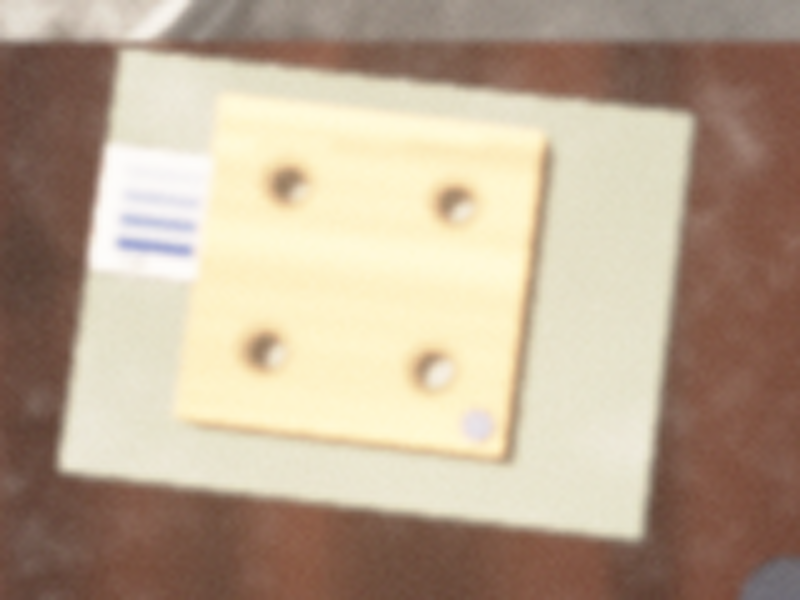

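View pics/c2.png

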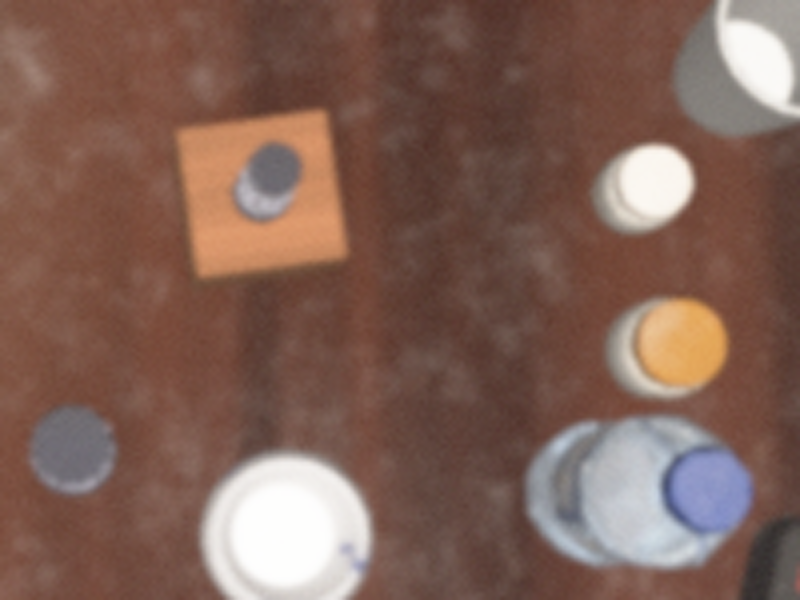

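View pics/c3.png

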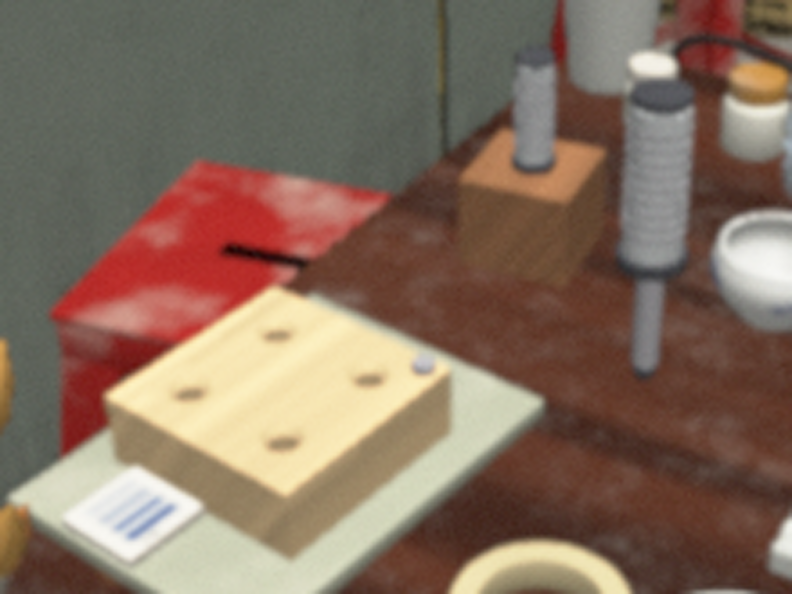

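Run:
```python
from h import *
d=load("top")
P=lambda a,b,z:atz(d,160+a/5,160+b/5,z)
# hole rims in c1 crop
H=[P(434,369,54),P(264,352,54),P(289,186,54),P(455,205,54)]
for h in H: print(h.round(1))
c=np.mean(H,0); print("c",c.round(1), [np.linalg.norm(H[i][:2]-H[(i+1)%4][:2]).round(1) for i in range(4)])
for i,(a,b) in enumerate([(507,460),(178,415),(220,95),(546,130)]): print("corner",P(a,b,54).round(1))
print("stud",P(477,424,60).round(1))
Q=lambda a,b,z:atz(d,300+a/4,170+b/4,z)
S=[Q(178,130,60),Q(328,110,60),Q(348,257,60),Q(198,277,60)]
print("stand",np.mean(S,0).round(1),[s.round(1) for s in S])
print("cap",Q(274,169,135).round(1)); print("big cap",Q(72,450,170).round(1), "bydepth",bydepth(d,300+72/4,170+450/4).round(1),bydepth(d,300+274/4,170+169/4).round(1))
for n,(a,b) in dict(chalk=(656,183),ochre=(682,343),bottle=(708,490)).items(): print(n,bydepth(d,300+a/4,170+b/4).round(1))
print("cup",bydepth(d,486,190).round(1),bydepth(d,505,160).round(1), "bowl", bydepth(d,372,300).round(1))
for h in H: 
    u=proj(d,h); print(bydepth(d,u[0]+8,u[1]+5).round(1))
```

```text
[434.  68.  54.]
[440.5 132.3  54. ]
[503.9 124.2  54. ]
[496.5  61.   54. ]
c [468.7  96.4  54. ] [np.float64(64.6), np.float64(63.9), np.float64(63.6), np.float64(62.9)]
corner [399.7  40.1  54. ]
corner [416.6 164.1  54. ]
corner [539.1 151.2  54. ]
corner [525.3  26.8  54. ]
stud [412.6  50.8  60. ]
stand [ 462.4 -155.    60. ] [array([ 492.4, -115.5,   60. ]), array([ 501.7, -185.7,   60. ]), array([ 432.4, -194.2,   60. ]), array([ 423. , -124.5,   60. ])]
cap [ 461.9 -153.6  135. ]
big cap [339.6 -66.6 170. ] bydepth [339.3 -66.6 179.6] [ 461.9 -153.6  135.2]
chalk [ 469.2 -341.    45.1]
ochre [ 392.8 -347.7   56.4]
bottle [ 323.6 -315.1  205.7]
cup [ 503.7 -361.1  118.8] [ 562.3 -402.6   99.1] bowl [ 310.8 -169.8    8.8]
[424.1  52.4  57.7]
[431.2 117.4  51.8]
[494.3 108.8  53.9]
[486.8  45.6  54.9]
```

```bash
python3 -m jog '0 0 -70 0 0 0 1; 60 -54 -70 0 0 4 1; 120 -107 -70 0 0 8 1; 180 -160 -70 0 0 12 1; 240 -214 -70 0 0 16 1; 300 -267 -70 0 0 20 1; 358 -320 -70 0 0 24.2 1; 358 -320 -70 0 0 24.2 1'
```

```text
clock: 1.15
eef_pos: [444.9, -191.8, 301.3]
tool_rot: [3.141, -0.0, -0.001]
force: [0.8, -0.0, -0.6]
width: 85.8
```

```bash
python3 -m jog '17 -38 0 0 0 0 1; 17 -38 0 0 0 0 1; 17 -38 0 0 0 0 1'
python3 - <<'E'
from h import *
d=grab("wrist","w1"); s=d["state"]; print(s["eef_pos"].round(2),s["tool_rot"].round(4),s["force"].round(2))
E
```

```text
clock: 1.52
eef_pos: [460.9, -156.5, 301.2]
tool_rot: [3.141, 0.001, -0.001]
force: [-0.1, 0.7, 0.2]
width: 85.1
[ 460.94 -156.54  301.15] [ 3.141e+00  7.000e-04 -1.100e-03] [-0.12  0.65  0.19]
```

View pics/w1.png

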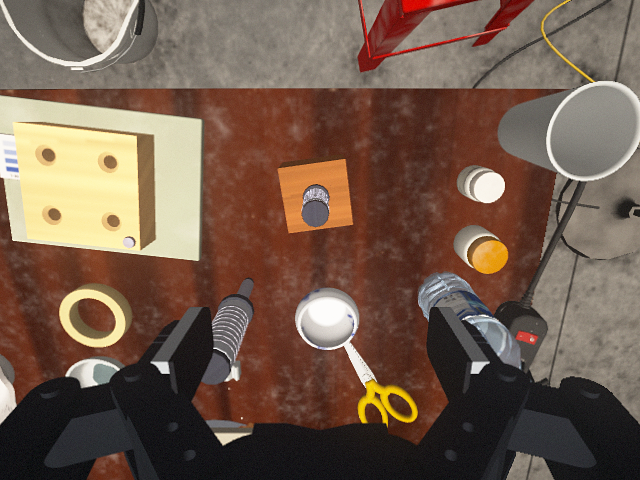

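Run:
```python
from h import *
d=load("wrist")
crop(d,260,140,370,250,5,"w1a"); crop(d,0,110,180,260,4.4,"w1b")
```

```text
(no output)
```

View pics/w1a.png

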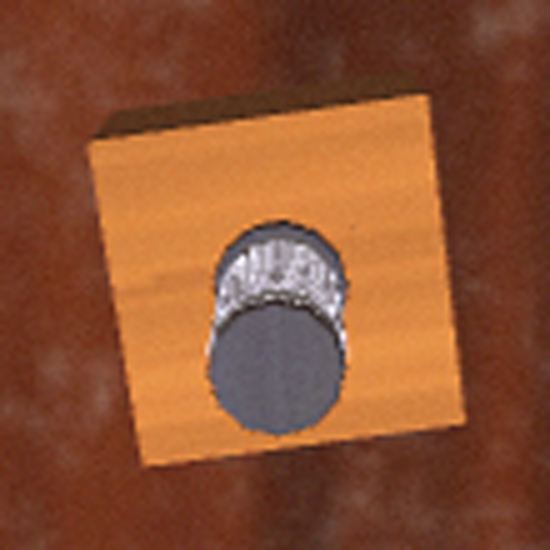

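View pics/w1b.png

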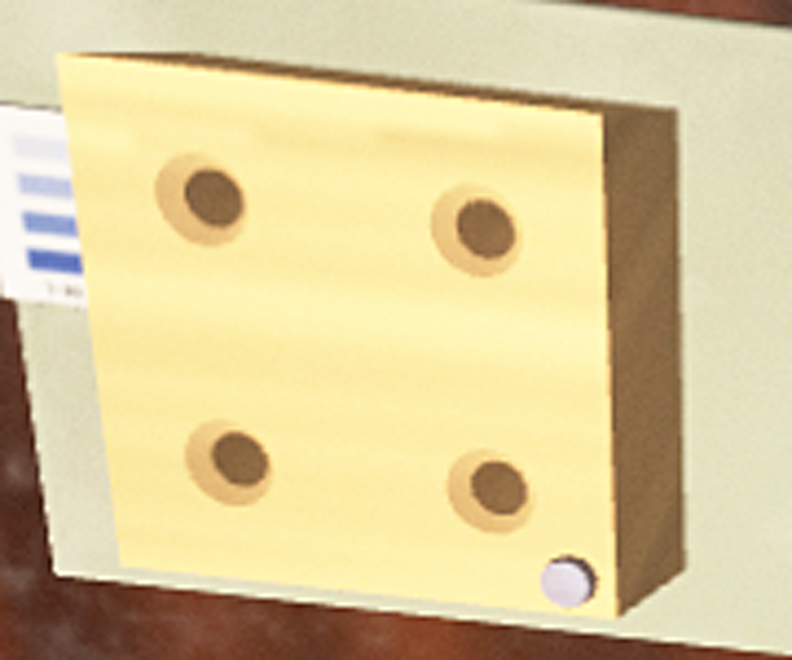

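Run:
```python
from h import *
d=load("wrist")
P=lambda a,b,z:atz(d,260+(a+.5)/5-.5,140+(b+.5)/5-.5,z).round(1)
S=[P(90,142,60),P(430,94,60),P(466,425,60),P(144,467,60)]
print("stand",np.mean(S,0),S); print("cap",P(276,368,135), "collar-top arc: left/right", P(215,290,66),P(347,290,66),P(281,221,66))
Q=lambda a,b,z:atz(d,(a+.5)/4.4-.5,110+(b+.5)/4.4-.5,z)
H=[Q(490,490,54),Q(229,461,54),Q(201,198,54),Q(476,229,54)]
for h in H: print(h.round(1))
print(np.mean(H,0).round(1)); v=H[1]-H[0]+H[2]-H[3]; print(np.degrees(np.arctan2(-v[0],v[1])), np.linalg.norm(v)/2)
C=[Q(618,615,54),Q(120,567,54),Q(57,53,54),Q(604,112,54)]; print("tpl by corners",np.mean(C,0).round(1))
```

```text
stand [ 462.675 -153.1     60.   ] [array([ 492.8, -113.7,   60. ]), array([ 502.3, -183.3,   60. ]), array([ 432.5, -192.4,   60. ]), array([ 423.1, -123. ,   60. ])]
cap [ 463.3 -152.7  135. ] collar-top arc: left/right [ 463.1 -139.2   66. ] [ 463.1 -166.5   66. ] [ 477.4 -152.9   66. ]
[435.3  71.   54. ]
[442.8 134.7  54. ]
[506.4 127.4  54. ]
[499.   63.4  54. ]
[470.9  99.1  54. ]
-6.676378249561029 64.25722570685404
tpl by corners [470.6  98.8  54. ]
```

```bash
python3 -m jog '2 -3.5 50 0 0 0 1; 2 -3.5 100 0 0 0 1; 2 -3.5 120 0 0 0 1; 2 -3.5 120 0 0 0 1; 2 -3.5 120 0 0 0 1'
python3 - <<'E'
from h import *
d=grab("wrist","w2"); s=d["state"]; print(s["eef_pos"].round(2),s["tool_rot"].round(4),s["force"].round(2))
for p in ([463,-153,135],[463,-153,60]): print(proj(d,np.array(p)))
for z in (0,-19): print("tcp",proj(d,s["eef_pos"]+[0,0,-z]))
E
```

```text
clock: 2.2
eef_pos: [463.9, -153.5, 182.2]
tool_rot: [3.141, -0.002, -0.002]
force: [-0.0, -0.4, 0.4]
width: 85.2
[ 463.9  -153.47  182.18] [ 3.1408e+00 -1.6000e-03 -2.3000e-03] [-0.01 -0.39  0.37]
[318.1820584  269.70048731]
[318.57159513 231.66877385]
tcp [318.84144689 309.06206351]
tcp [318.73339331 332.7989577 ]
```

View pics/w2.png

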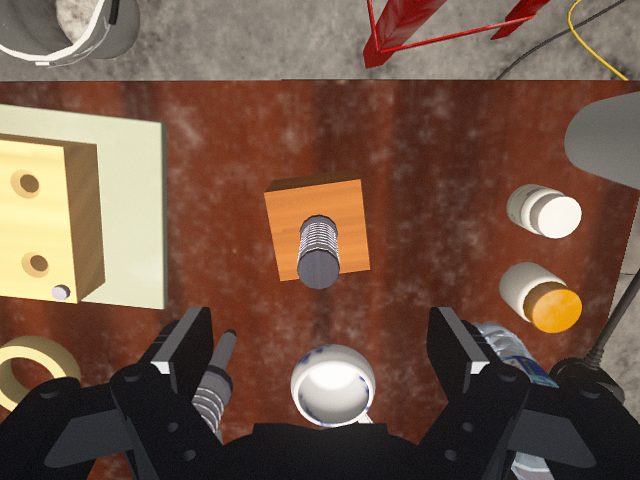

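```bash
python3 -m jog '-0.5 0 50 0 0 0 1; -0.5 0 80 0 0 0 1; -0.5 0 98 0 0 0 1; -0.5 0 98 0 0 0 1'; python3 -m jog '0 0 0 0 0 0 -1; 0 0 0 0 0 0 -1; 0 0 0 0 0 0 -1; 0 0 0 0 0 0 -1;0 0 0 0 0 0 -1; 0 0 0 0 0 0 -1'
python3 - <<'E'
from h import *
d=grab("wrist","w3"); s=d["state"]; print(s["eef_pos"].round(2),s["tool_rot"].round(4),s["force"].round(2),s["width"])
E
```

```text
clock: 2.75
eef_pos: [462.9, -152.5, 83.3]
tool_rot: [-3.142, 0.001, -0.001]
force: [-0.7, 1.1, 1.7]
width: 85.7
clock: 3.5
eef_pos: [463.3, -152.5, 84.0]
tool_rot: [3.141, -0.001, -0.001]
force: [-0.7, -0.3, 5.2]
width: 22.7
[ 463.31 -152.5    84.02] [ 3.1412e+00 -1.1000e-03 -7.0000e-04] [-0.71 -0.27  5.23] 22.744480161057886
```

View pics/w3.png

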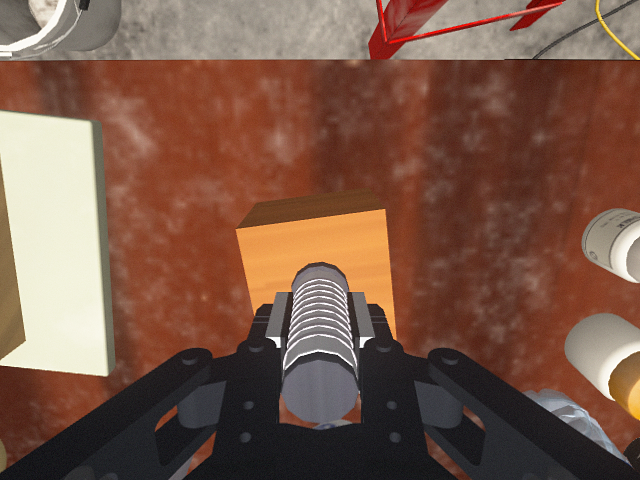

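```bash
python3 -m jog '0 0 -10 0 0 0 -1; 0 0 -30 0 0 0 -1; 0 0 -60 0 0 0 -1; 0 0 -90 0 0 0 -1; 0 0 -90 0 0 0 -1; 0 0 -90 0 0 0 -1; 0 0 -90 0 0 0 -1; 0 0 -90 0 0 0 -1'
python3 - <<'E'
from h import *
d=grab("wrist","w4"); s=d["state"]; print(s["eef_pos"].round(2),s["tool_rot"].round(4),s["force"].round(2),s["width"])
d=grab("scene"); crop(d,180,120,480,335,2.6,"s4")
E
```

```text
clock: 4.55
eef_pos: [462.3, -152.2, 172.5]
tool_rot: [-3.141, 0.002, -0.001]
force: [0.3, 0.5, -1.1]
width: 22.6
[ 462.35 -152.17  172.49] [-3.1411e+00  1.8000e-03 -6.0000e-04] [ 0.29  0.49 -1.06] 22.602711288202315
```

View pics/w4.png

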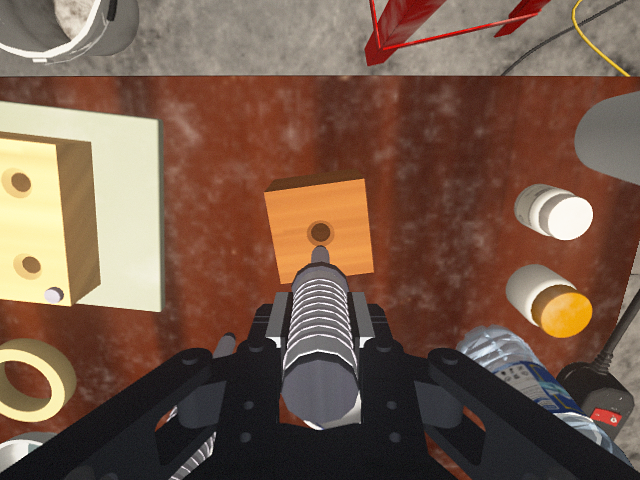

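View pics/s4.png

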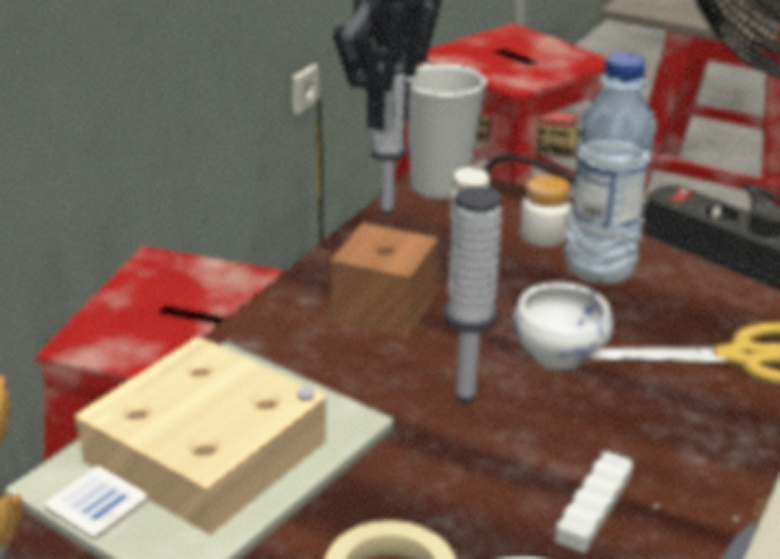

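```bash
python3 -m jog '0 -50 0 0 0 0 -1; -6 -100 0 0 0 0 -1; -12 -150 0 0 0 0 -1; -20 -200 0 0 0 0 -1; -27.5 -224 0 0 0 0 -1; -27.5 -224 0 0 0 0 -1; -27.5 -224 0 0 0 0 -1; -27.5 -224 0 0 0 0 -1'
python3 - <<'E'
from h import *
d0=load("wrist")
d=grab("wrist","w5"); s=d["state"]; print(s["eef_pos"].round(2),s["tool_rot"].round(4),s["force"].round(2),s["width"])
crop(d,200,100,440,280,3.3,"w5a"); crop(d0,200,100,440,280,3.3,"w4a")
for p in ([434,68,54],[435.3,71,54]): print(proj(d,np.array(p)))
E
```

```text
clock: 5.65
eef_pos: [435.9, 70.3, 173.3]
tool_rot: [3.141, -0.0, -0.003]
force: [0.5, -0.1, -0.5]
width: 22.8
[435.92  70.32 173.26] [ 3.141e+00 -2.000e-04 -3.100e-03] [ 0.51 -0.1  -0.48] 22.815367408761965
[322.37075105 233.86288935]
[318.31079234 232.19039037]
```

View pics/w5.png

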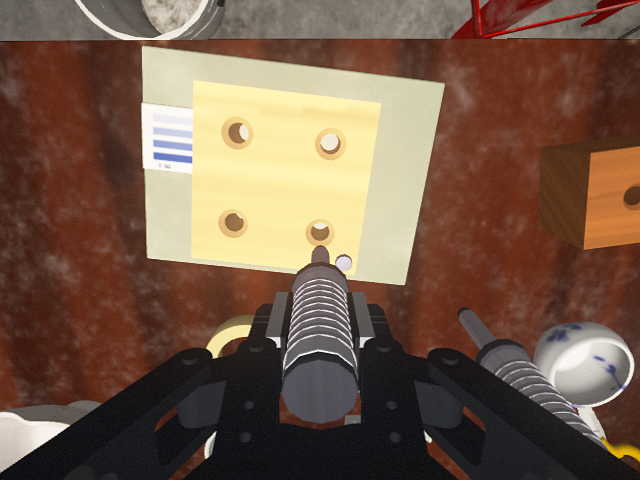

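View pics/w5a.png

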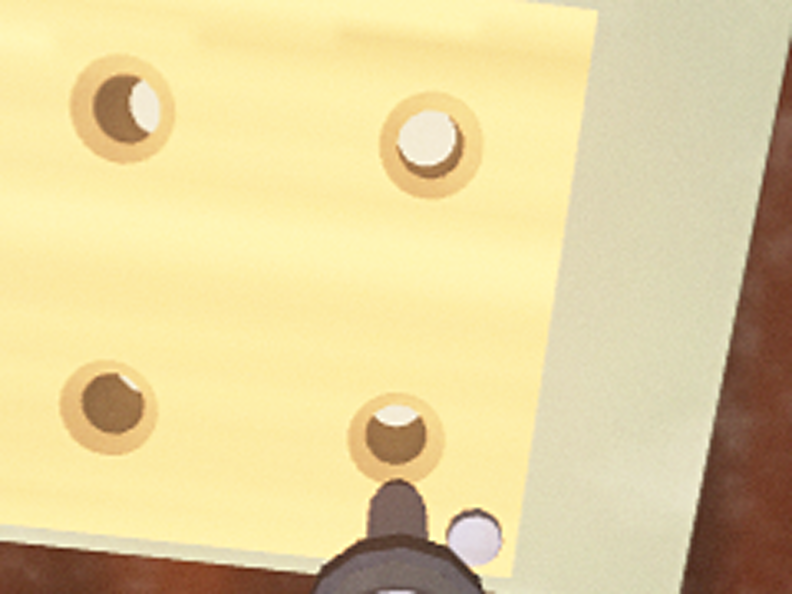

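View pics/w4a.png

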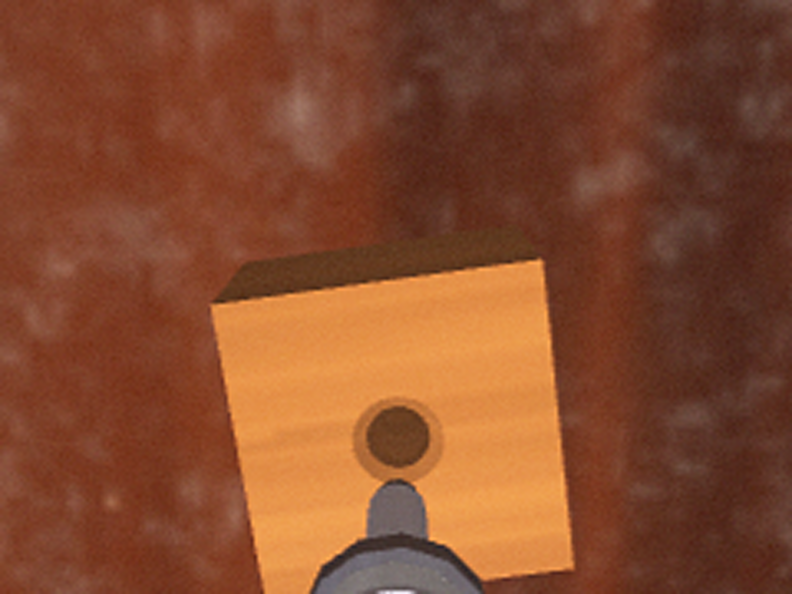

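Run:
```python
from h import *
d=load("wrist")
he=np.array(d["hand_eye"])
T=np.diag([1,-1,-1,1.]); 
def P(a,b,z,tz): 
    t=T.copy(); t[2,3]=tz; d["c2w"]=t@he
    return atz(d,200+(a+.5)/3.3-.5,100+(b+.5)/3.3-.5,z)
print("stand rel",P(398.5,440,60,173).round(2))
H=[P(396,437,54,173),P(109,407.5,54,173),P(122.5,108.5,54,173),P(431,145,54,173)]
for h in H: print(h.round(2))
H=np.array(H); loc=np.array([[-32,-32],[-32,32],[32,32],[32,-32]])
c=H[:,:2].mean(0); q=H[:,:2]-c
a=np.arctan2((loc[:,0]*q[:,1]-loc[:,1]*q[:,0]).sum(),(loc*q).sum()); print("yaw",np.degrees(a),"scale",np.sqrt((q**2).sum()/(loc**2).sum()))
Rm=np.array([[np.cos(a),-np.sin(a)],[np.sin(a),np.cos(a)]]); F=c+loc@Rm.T; print("fit",F.round(2)); print("steps",np.diff(F,axis=0).round(2))
# tip pixel if tip at rel (x,y), 80 below tcp
t=T.copy(); t[2,3]=173; d["c2w"]=t@he
for x in(-1,0,1): 
  u=proj(d,np.array([x,0,173-80.])); print(x,(u-[200,100]+.5)*3.3-.5)
```

```text
stand rel [ 0.61 -0.8  60.  ]
[-0.48 -0.25 54.  ]
[ 6.35 63.53 54.  ]
[70.27 56.25 54.  ]
[62.92 -7.54 54.  ]
yaw -6.435678191006816 scale 1.0019459483467965
fit [[-0.62 -0.21]
 [ 6.55 63.38]
 [70.15 56.21]
 [62.98 -7.39]]
steps [[  7.17  63.6 ]
 [ 63.6   -7.17]
 [ -7.17 -63.6 ]]
-1 [394.55155053 496.76497109]
0 [394.54948834 491.87967623]
1 [394.54742131 486.98184451]
```

```bash
python3 -m jog '-1.4 -0.4 20 0 0 0 -1; -1.4 -0.4 34 0 0 0 -1; -1.4 -0.4 34 0 0 0 -1; -1.4 -0.4 34 0 0 0 -1'
python3 - <<'E'
from h import *
d=grab("wrist"); s=d["state"]; print(s["eef_pos"].round(2),s["tool_rot"].round(4),s["force"].round(2),s["width"])
crop(d,200,100,440,280,3.3,"w6")
E
```

```text
clock: 6.2
eef_pos: [434.6, 71.7, 139.6]
tool_rot: [-3.142, -0.001, -0.002]
force: [0.2, 0.1, 0.0]
width: 22.7
[434.58  71.7  139.63] [-3.1416e+00 -6.0000e-04 -1.5000e-03] [0.16 0.08 0.03] 22.72271133283393
```

View pics/w6.png

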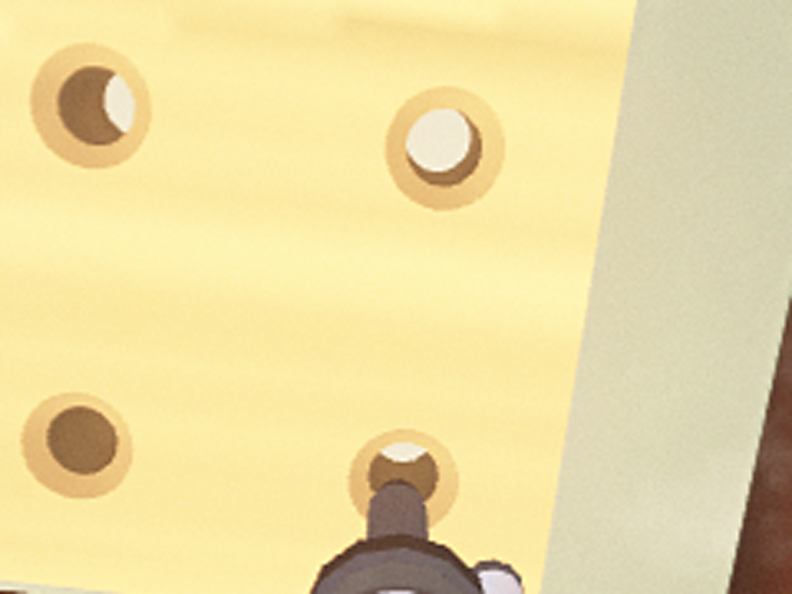

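Run:
```python
from h import *
d=load("wrist")
he=np.array(d["hand_eye"]); T=np.diag([1,-1,-1,1.]); T[2,3]=139.8; d["c2w"]=T@he
c=lambda u:(u-[200,100]+.5)*3.3-.5
for x in(0,.5,1,1.5):
    P0=np.array([x,-.7,139.8-80+4.5]); C=d["c2w"][:3,3]; L=np.linalg.norm(P0-C); r=4.5*cam(d)/L*3.3
    print(x,c(proj(d,P0)),"top row",c(proj(d,P0))[1]-r)
print("hole1 mouth rel",[atz(d,200+(a+.5)/3.3-.5,100+(b+.5)/3.3-.5,54).round(2) for a,b in((403.5,481),(403.5,483))])
for z in (54,50): print(atz(d,200+(404+.5)/3.3-.5,100+(429+.5)/3.3-.5,z).round(2))
for a,b,n in ((77,445,2),(91,105,3),(445.5,148,4)): print(n,atz(d,200+(a+.5)/3.3-.5,100+(b+.5)/3.3-.5,54).round(2))
```

```text
0 [398.19560421 499.61951811] top row 475.92167794072213
0.5 [398.19693003 497.13206146] top row 473.41733346752267
1 [398.19825741 494.64135294] top row 470.9098109290406
1.5 [398.19958636 492.14738676] top row 468.3991050993409
hole1 mouth rel [array([ 0.27, -1.76, 54.  ]), array([-0.14, -1.76, 54.  ])]
[10.97 -1.84 54.  ]
[ 9.82 -1.86 50.  ]
2 [ 7.7  62.27 54.  ]
3 [71.77 54.73 54.  ]
4 [64.21 -9.29 54.  ]
```

```bash
python3 -m jog '0.5 1 5 0 0 0 -1; 0.5 1 9 0 0 0 -1; 0.5 1 9 0 0 0 -1; 0.5 1 9 0 0 0 -1'
python3 - <<'E'
from h import *
d=grab("wrist"); s=d["state"]; print(s["eef_pos"].round(2),s["tool_rot"].round(4),s["force"].round(2),s["width"])
crop(d,240,180,400,300,5,"w7")
E
```

```text
clock: 6.75
eef_pos: [434.6, 71.1, 130.3]
tool_rot: [3.142, 0.0, -0.001]
force: [0.1, 0.6, -1.8]
width: 22.5
[434.64  71.13 130.26] [ 3.1416e+00  1.0000e-04 -5.0000e-04] [ 0.12  0.62 -1.82] 22.51562702989705
```

View pics/w7.png

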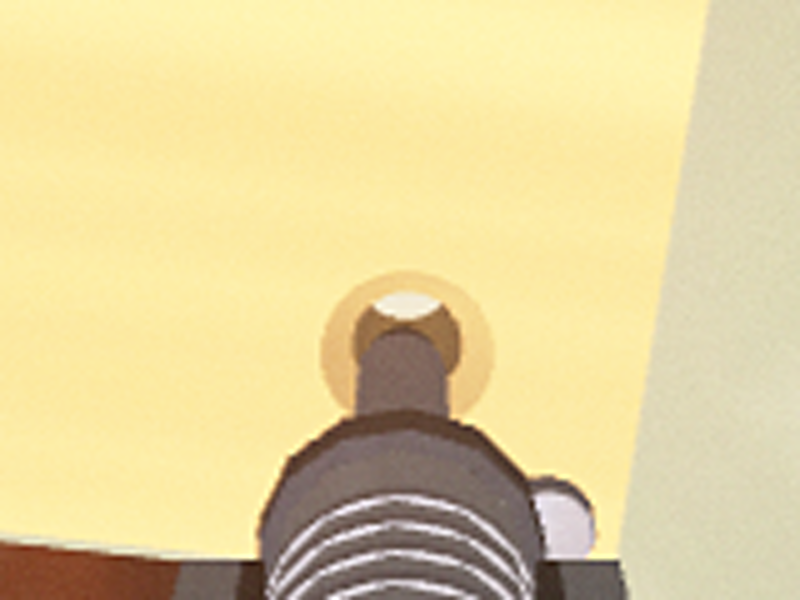

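Run:
```python
from h import *
d=load("wrist")
he=np.array(d["hand_eye"]); T=np.diag([1,-1,-1,1.]); tz=130.6; T[2,3]=tz; d["c2w"]=T@he
c=lambda u:(u-[240,180]+.5)*5-.5
for off in(79,80,81):
  oz=tz-off+56
  for x in(-1,0,1):
    a=np.linspace(0,2*np.pi,72)
    rows=[min(c(proj(d,np.array([x+14*np.cos(t),14*np.sin(t)-.7,oz+h])))[1] for t in a) for h in(0,6)]
    P0=np.array([x,-.7,oz-56+4.5]); L=np.linalg.norm(P0-d["c2w"][:3,3]); r=4.5*cam(d)/L*5
    print(off,x,"collar rows",np.round(rows,1),"tip top",(c(proj(d,P0))[1]-r).round(1))
print("mouth",[atz(d,240+(a+.5)/5-.5,180+(b+.5)/5-.5,54).round(2) for a,b in((407.5,353),)], "top edge",atz(d,240+(407.5)/5-.5,180+(270.5)/5-.5,54).round(2))
```

```text
79 -1 collar rows [411.1 434.3] tip top 331.5
79 0 collar rows [401.4 424.3] tip top 323.9
79 1 collar rows [391.6 414.3] tip top 316.2
80 -1 collar rows [407.4 430.4] tip top 328.9
80 0 collar rows [397.7 420.4] tip top 321.3
80 1 collar rows [388.  410.4] tip top 313.7
81 -1 collar rows [403.7 426.4] tip top 326.4
81 0 collar rows [394.1 416.5] tip top 318.8
81 1 collar rows [384.4 406.6] tip top 311.3
mouth [array([ 0.18, -1.19, 54.  ])] top edge [11.08 -1.12 54.  ]
```

```bash
python3 -m jog '1.2 0.4 0 0 0 0 -1; 1.2 0.4 6 0 0 0 -1; 1.2 0.4 12 0 0 0 -1; 1.2 0.4 18 0 0 0 -1; 1.2 0.4 24 0 0 0 -1; 1.2 0.4 27 0 0 0 -1; 1.2 0.4 27 0 0 0 -1'
python3 - <<'E'
from h import *
d=grab("wrist"); s=d["state"]; print(s["eef_pos"].round(2),s["tool_rot"].round(4),s["force"].round(2),s["width"])
crop(d,240,180,400,300,5,"w8")
E
```

```text
clock: 7.68
eef_pos: [435.7, 70.7, 103.0]
tool_rot: [3.141, 0.0, -0.001]
force: [-0.8, 0.6, -0.4]
width: 22.3
[435.72  70.65 103.03] [ 3.1415e+00  5.0000e-04 -6.0000e-04] [-0.83  0.63 -0.38] 22.34570435460408
```

View pics/w8.png

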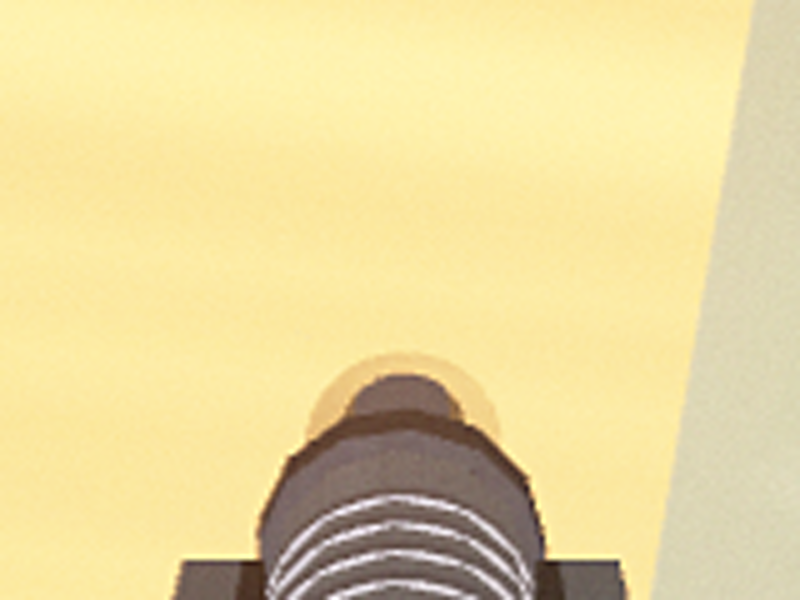

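```bash
for i in 1; do python3 -m jog '0 0 1.5 0 0 0 -1; 0 0 3 0 0 0 -1; 0 0 3 0 0 0 -1'; python3 -m jog '0 0 1 0 0 0 -1; 0 0 1 0 0 0 -1';python3 -m jog '0 0 1 0 0 0 -1; 0 0 1 0 0 0 -1';python3 -m jog '0 0 1 0 0 0 -1; 0 0 1 0 0 0 -1';python3 -m jog '0 0 1 0 0 0 -1; 0 0 1 0 0 0 -1'; done | grep -E "eef|force|clock"
```

```text
clock: 8.1
eef_pos: [435.8, 70.7, 100.3]
force: [0.6, 0.6, -1.4]
clock: 8.35
eef_pos: [435.9, 70.7, 99.3]
force: [0.5, -0.8, -0.9]
clock: 8.6
eef_pos: [435.9, 70.7, 98.3]
force: [-0.7, -0.5, -1.1]
clock: 8.85
eef_pos: [436.0, 70.7, 97.3]
force: [-0.3, -0.1, 0.7]
clock: 9.1
eef_pos: [435.9, 70.7, 96.3]
force: [0.2, 0.8, 1.7]
```

```bash
(python3 -m jog '0 0 0.5 0 0 0 -1; 0 0 0.5 0 0 0 -1'; python3 -m jog '0 0 0 0 0 0 -1; 0 0 0 0 0 0 -1';python3 -m jog '0 0 0 0 0 0 -1; 0 0 0 0 0 0 -1';python3 -m jog '0 0 0 0 0 0 -1; 0 0 0 0 0 0 -1') | grep -E "eef|force|clock"
```

```text
clock: 9.35
eef_pos: [435.9, 70.7, 95.8]
force: [-0.3, -0.7, 2.2]
clock: 9.6
eef_pos: [435.9, 70.7, 95.8]
force: [0.7, 0.6, 2.8]
clock: 9.85
eef_pos: [435.9, 70.7, 95.8]
force: [-0.3, 0.6, 1.3]
clock: 10.1
eef_pos: [435.9, 70.7, 95.8]
force: [-0.3, 0.1, 1.7]
```

```bash
python3 -m jog '0 0 -10 0 0 0 -1; 0 0 -30 0 0 0 -1; 0 0 -46 0 0 0 -1; 0 0 -46 0 0 0 -1; 3 -32 -46 0 0 0 -1; 7.2 -63.6 -46 0 0 0 -1; 7.2 -63.6 -46 0 0 0 -1; 7.2 -63.6 -46 0 0 0 -1'; python3 -m jog '0 0 5 0 0 0 -1; 0 0 10 0 0 0 -1; 0 0 10 0 0 0 -1; 0 0 10 0 0 0 -1';  python3 - <<'E'
from h import *
d=grab("wrist"); s=d["state"]; print(s["eef_pos"].round(2),s["tool_rot"].round(4),s["force"].round(2),s["width"])
crop(d,240,180,400,300,5,"w9")
E
```

```text
clock: 11.1
eef_pos: [442.3, 133.5, 141.2]
tool_rot: [3.14, 0.002, -0.001]
force: [0.2, -0.8, -1.7]
width: 22.5
clock: 11.6
eef_pos: [443.1, 134.1, 131.7]
tool_rot: [3.142, 0.0, -0.001]
force: [-0.3, -0.2, -1.0]
width: 22.7
[443.09 134.1  131.73] [ 3.1415e+00  1.0000e-04 -9.0000e-04] [-0.32 -0.17 -1.03] 22.662630481652474
```

View pics/w9.png

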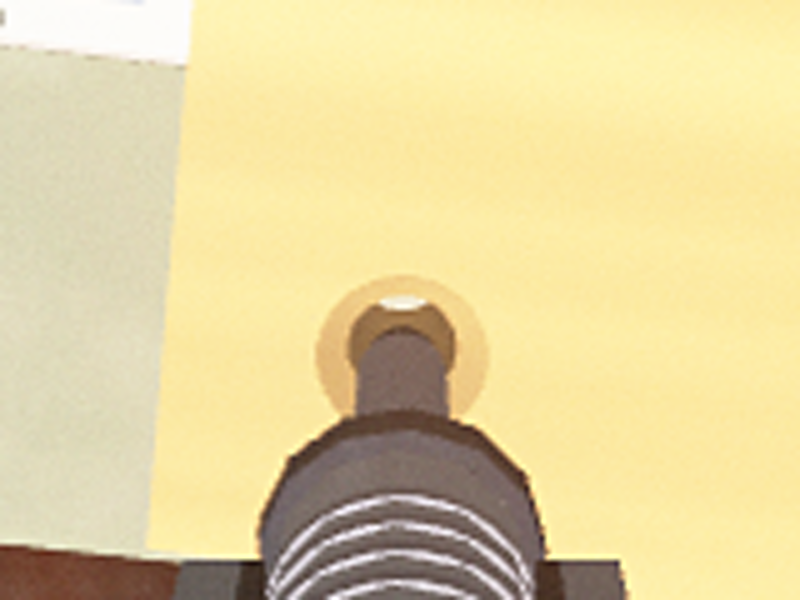

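Run:
```python
from h import *
d=load("wrist")
he=np.array(d["hand_eye"]); T=np.diag([1,-1,-1,1.])
for tz in(131.2,131.8):
  T[2,3]=tz; d["c2w"]=T@he
  print("top edge",atz(d,240+(403)/5-.5,180+(274.5)/5-.5,54).round(2)-[11,0,0])
  print("l,r",[atz(d,240+a/5-.5,180+354/5-.5,54).round(2) for a in(316,489)])
```

```text
top edge [-0.62 -0.56 54.  ]
l,r [array([-0.1 , 10.41, 54.  ]), array([ -0.1 , -11.41,  54.  ])]
top edge [-0.8  -0.56 54.  ]
l,r [array([-0.31, 10.44, 54.  ]), array([ -0.31, -11.44,  54.  ])]
```

```bash
(python3 -m jog '0.3 0 8 0 0 0 -1; 0.3 0 14 0 0 0 -1; 0.3 0 20 0 0 0 -1; 0.3 0 26 0 0 0 -1; 0.3 0 32 0 0 0 -1; 0.3 0 32 0 0 0 -1'; python3 -m jog '0 0 2 0 0 0 -1; 0 0 2 0 0 0 -1';python3 -m jog '0 0 1.5 0 0 0 -1; 0 0 1.5 0 0 0 -1';python3 -m jog '0 0 1 0 0 0 -1; 0 0 1 0 0 0 -1') | grep -E "eef|force|clock"
```

```text
clock: 12.4
eef_pos: [443.1, 134.2, 99.3]
force: [0.5, 0.3, -2.2]
clock: 12.65
eef_pos: [443.4, 134.3, 97.8]
force: [-0.3, 0.1, -0.2]
clock: 12.9
eef_pos: [443.4, 134.3, 96.3]
force: [-0.1, -0.3, -1.0]
clock: 13.15
eef_pos: [443.4, 134.3, 95.3]
force: [0.5, -0.2, -0.6]
```

```bash
(python3 -m jog '0 0 1 0 0 0 -1; 0 0 2 0 0 0 -1; 0 0 2 0 0 0 -1'; python3 -m jog '0 0 1 0 0 0 -1; 0 0 1 0 0 0 -1';python3 -m jog '0 0 1 0 0 0 -1; 0 0 1 0 0 0 -1';python3 -m jog '0 0 1 0 0 0 -1; 0 0 1 0 0 0 -1') | grep -E "eef|force|clock"
```

```text
clock: 13.52
eef_pos: [443.3, 134.3, 93.2]
force: [0.0, 0.7, -1.6]
clock: 13.78
eef_pos: [443.5, 134.3, 92.4]
force: [0.8, -0.7, 1.1]
clock: 14.02
eef_pos: [443.5, 134.3, 91.4]
force: [0.0, 0.2, 1.8]
clock: 14.28
eef_pos: [443.5, 134.3, 90.3]
force: [-0.9, 0.0, 1.8]
```

```bash
(python3 -m jog '0 0 0 0 0 0 -1; 0 0 0 0 0 0 -1';python3 -m jog '0 0 0 0 0 0 -1; 0 0 0 0 0 0 -1'; python3 -m jog '0 0 0 0 0 0 -1; 0 0 0 0 0 0 -1';python3 -m jog '0 0 -10 0 0 0 -1; 0 0 -30 0 0 0 -1; 0 0 -52 0 0 0 -1; 0 0 -52 0 0 0 -1; 32 3.6 -52 0 0 0 -1; 63.6 7.2 -52 0 0 0 -1; 63.6 7.2 -52 0 0 0 -1; 63.6 7.2 -52 0 0 0 -1'; python3 -m jog '0 0 5 0 0 0 -1; 0 0 11 0 0 0 -1; 0 0 11 0 0 0 -1; 0 0 11 0 0 0 -1') | grep -E "eef|force|clock";  python3 - <<'E'
from h import *
d=grab("wrist"); s=d["state"]; print(s["eef_pos"].round(2),s["tool_rot"].round(4),s["force"].round(2),s["width"])
crop(d,240,180,400,300,5,"w10")
E
```

```text
clock: 14.52
eef_pos: [443.5, 134.3, 90.4]
force: [-0.1, -1.3, 2.0]
clock: 14.78
eef_pos: [443.5, 134.3, 90.3]
force: [-0.5, 0.1, 2.2]
clock: 15.02
eef_pos: [443.4, 134.3, 90.3]
force: [0.3, 0.2, 2.1]
clock: 16.02
eef_pos: [505.4, 126.9, 141.3]
force: [-0.3, 0.8, -0.9]
clock: 16.52
eef_pos: [506.9, 127.1, 131.3]
force: [-0.1, 0.2, -1.8]
[506.86 127.09 131.25] [ 3.1415e+00  1.0000e-04 -4.0000e-04] [-0.11  0.22 -1.84] 23.05401901483944
```

View pics/w10.png

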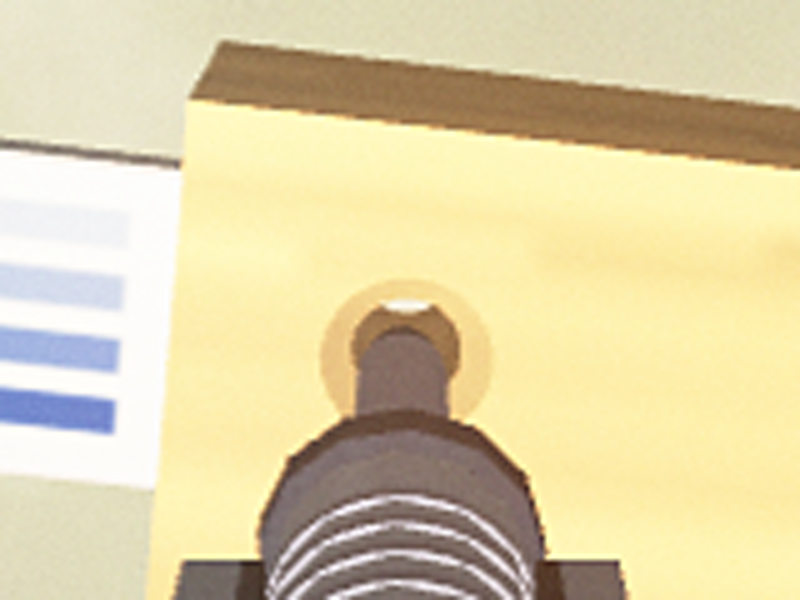

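```bash
(python3 -m jog '0 0.4 8 0 0 0 -1; 0 0.4 14 0 0 0 -1; 0 0.4 20 0 0 0 -1; 0 0.4 26 0 0 0 -1; 0 0.4 32 0 0 0 -1; 0 0.4 32 0 0 0 -1'; python3 -m jog '0 0 2 0 0 0 -1; 0 0 2 0 0 0 -1';python3 -m jog '0 0 1.5 0 0 0 -1; 0 0 1.5 0 0 0 -1';python3 -m jog '0 0 0.5 0 0 0 -1; 0 0 0.5 0 0 0 -1') | grep -E "eef|force|clock"
```

```text
clock: 17.32
eef_pos: [506.6, 126.6, 98.8]
force: [0.8, -1.7, -1.4]
clock: 17.58
eef_pos: [507.0, 126.7, 97.3]
force: [0.1, 0.2, -1.1]
clock: 17.82
eef_pos: [507.0, 126.6, 95.8]
force: [-0.4, 0.0, -1.6]
clock: 18.08
eef_pos: [507.0, 126.7, 95.3]
force: [-0.0, 0.1, -0.4]
```

```bash
(python3 -m jog '0 0 1 0 0 0 -1; 0 0 2 0 0 0 -1; 0 0 2 0 0 0 -1'; python3 -m jog '0 0 1 0 0 0 -1; 0 0 1 0 0 0 -1';python3 -m jog '0 0 1 0 0 0 -1; 0 0 1 0 0 0 -1';python3 -m jog '0 0 1 0 0 0 -1; 0 0 1 0 0 0 -1') | grep -E "eef|force|clock"
```

```text
clock: 18.45
eef_pos: [506.9, 126.6, 93.2]
force: [0.0, -0.5, -1.7]
clock: 18.7
eef_pos: [507.1, 126.7, 92.4]
force: [0.1, 0.4, 0.0]
clock: 18.95
eef_pos: [507.1, 126.7, 91.4]
force: [-0.4, 0.7, 0.9]
clock: 19.2
eef_pos: [507.1, 126.7, 90.4]
force: [-0.3, -0.5, 2.6]
```

Contact again at a TCP height of about 92, so this hole is low. I'll hold here, then go to hole 4.

```bash
(python3 -m jog '0 0 0 0 0 0 -1; 0 0 0 0 0 0 -1';python3 -m jog '0 0 0 0 0 0 -1; 0 0 0 0 0 0 -1'; python3 -m jog '0 0 0 0 0 0 -1; 0 0 0 0 0 0 -1';python3 -m jog '0 0 -10 0 0 0 -1; 0 0 -30 0 0 0 -1; 0 0 -52 0 0 0 -1; 0 0 -52 0 0 0 -1; -3.6 32 -52 0 0 0 -1; -7.2 63.6 -52 0 0 0 -1; -7.2 63.6 -52 0 0 0 -1; -7.2 63.6 -52 0 0 0 -1'; python3 -m jog '0 0 5 0 0 0 -1; 0 0 11 0 0 0 -1; 0 0 11 0 0 0 -1; 0 0 11 0 0 0 -1') | grep -E "eef|force|clock";  python3 - <<'E'
from h import *
d=grab("wrist"); s=d["state"]; print(s["eef_pos"].round(2),s["tool_rot"].round(4),s["force"].round(2),s["width"])
crop(d,240,180,400,300,5,"w11")
E
```

```text
clock: 19.45
eef_pos: [507.1, 126.7, 90.3]
force: [-0.6, -0.8, 2.5]
clock: 19.7
eef_pos: [507.1, 126.7, 90.3]
force: [0.1, 0.2, 2.4]
clock: 19.95
eef_pos: [507.0, 126.7, 90.3]
force: [0.4, 0.0, 2.5]
clock: 20.95
eef_pos: [499.5, 63.7, 141.8]
force: [0.1, -0.3, -1.5]
clock: 21.45
eef_pos: [499.8, 63.3, 131.2]
force: [-0.5, -0.7, -1.4]
[499.75  63.26 131.19] [ 3.1416e+00  1.0000e-04 -2.0000e-04] [-0.46 -0.71 -1.35] 22.637789730731875
```

View pics/w11.png

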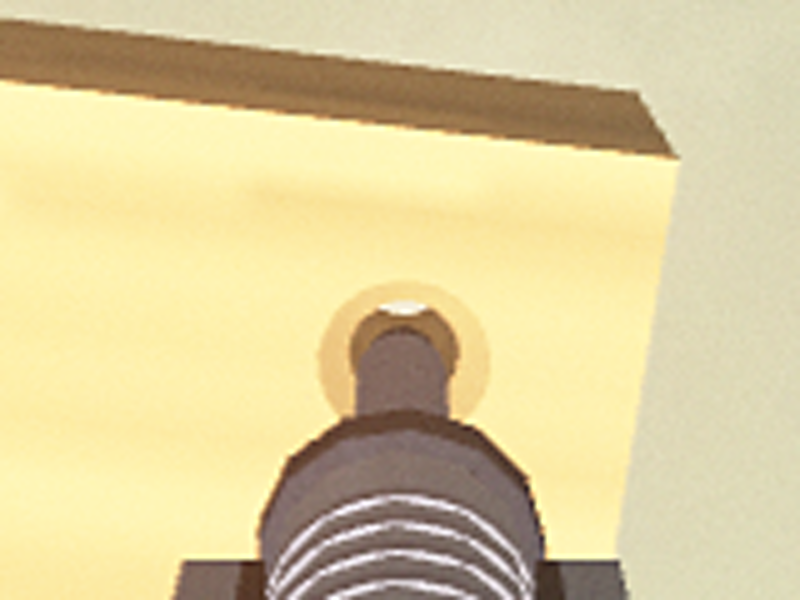

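```bash
(python3 -m jog '-0.2 0 8 0 0 0 -1; -0.2 0 14 0 0 0 -1; -0.2 0 20 0 0 0 -1; -0.2 0 26 0 0 0 -1; -0.2 0 32 0 0 0 -1; -0.2 0 32 0 0 0 -1'; python3 -m jog '0 0 2 0 0 0 -1; 0 0 2 0 0 0 -1';python3 -m jog '0 0 1.5 0 0 0 -1; 0 0 1.5 0 0 0 -1';python3 -m jog '0 0 0.5 0 0 0 -1; 0 0 0.5 0 0 0 -1') | grep -E "eef|force|clock"
```

```text
clock: 22.25
eef_pos: [499.2, 63.0, 98.8]
force: [1.0, -0.7, -1.4]
clock: 22.5
eef_pos: [499.6, 63.1, 97.3]
force: [-0.1, 0.2, -1.3]
clock: 22.75
eef_pos: [499.5, 63.1, 95.8]
force: [0.2, -0.8, -1.0]
clock: 23.0
eef_pos: [499.6, 63.1, 95.3]
force: [1.1, -0.2, -1.8]
```

```bash
(python3 -m jog '0 0 1 0 0 0 -1; 0 0 2 0 0 0 -1; 0 0 2 0 0 0 -1'; python3 -m jog '0 0 1 0 0 0 -1; 0 0 1 0 0 0 -1';python3 -m jog '0 0 1 0 0 0 -1; 0 0 1 0 0 0 -1';python3 -m jog '0 0 1 0 0 0 -1; 0 0 1 0 0 0 -1') | grep -E "eef|force|clock"
```

```text
clock: 23.38
eef_pos: [499.5, 63.1, 93.2]
force: [-1.0, -0.1, -1.6]
clock: 23.62
eef_pos: [499.6, 63.0, 92.4]
force: [-0.7, 0.1, 0.0]
clock: 23.88
eef_pos: [499.7, 63.0, 91.4]
force: [-0.1, -0.2, 1.1]
clock: 24.12
eef_pos: [499.6, 63.1, 90.3]
force: [-0.1, 0.1, 1.5]
```

```bash
(python3 -m jog '0 0 0 0 0 0 -1; 0 0 0 0 0 0 -1';python3 -m jog '0 0 0 0 0 0 -1; 0 0 0 0 0 0 -1'; python3 -m jog '0 0 0 0 0 0 -1; 0 0 0 0 0 0 -1';python3 -m jog '0 0 -10 0 0 0 -1; 0 0 -30 0 0 0 -1; 0 0 -52 0 0 0 -1; 0 0 -52 0 0 0 -1; -32 -3.6 -52 0 0 0 -1; -63.6 -7.4 -52 0 0 0 -1; -63.6 -7.4 -52 0 0 0 -1; -63.6 -7.4 -52 0 0 0 -1'; python3 -m jog '0 0 5 0 0 0 -1; 0 0 11 0 0 0 -1; 0 0 11 0 0 0 -1; 0 0 11 0 0 0 -1') | grep -E "eef|force|clock";  python3 - <<'E'
from h import *
d=grab("wrist"); s=d["state"]; print(s["eef_pos"].round(2),s["tool_rot"].round(4),s["force"].round(2),s["width"])
crop(d,240,180,400,300,5,"w12")
E
```

```text
clock: 24.38
eef_pos: [499.7, 63.1, 90.4]
force: [-0.5, -0.7, 1.8]
clock: 24.62
eef_pos: [499.6, 63.1, 90.3]
force: [-0.1, -0.1, 1.9]
clock: 24.88
eef_pos: [499.6, 63.1, 90.3]
force: [-0.1, 0.4, 1.8]
clock: 25.88
eef_pos: [436.7, 70.5, 142.1]
force: [0.0, -0.1, -0.9]
clock: 26.38
eef_pos: [436.0, 70.4, 131.1]
force: [-0.4, -0.4, -1.7]
[436.01  70.44 131.14] [ 3.1415e+00  2.0000e-04 -7.0000e-04] [-0.38 -0.45 -1.67] 22.896806210197294
```

View pics/w12.png

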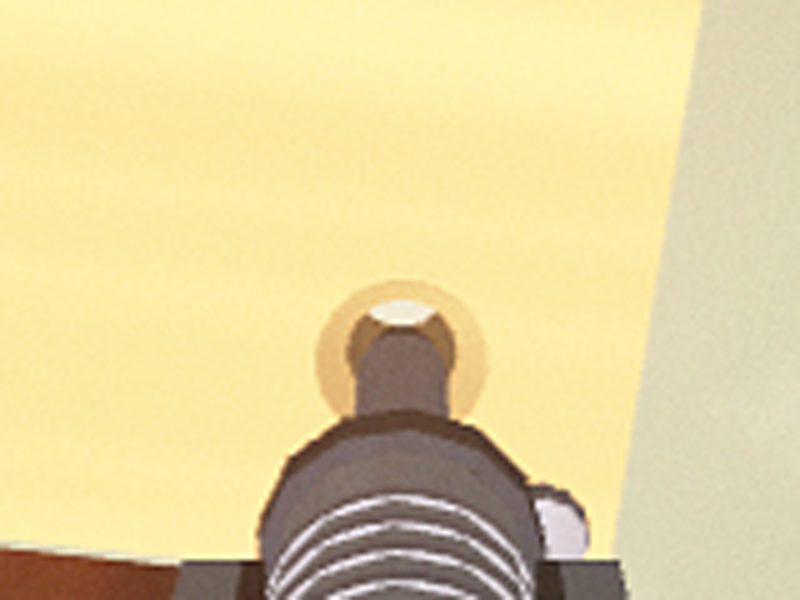

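```bash
(python3 -m jog '0 0 8 0 0 0 -1; 0 0 14 0 0 0 -1; 0 0 20 0 0 0 -1; 0 0 26 0 0 0 -1; 0 0 30 0 0 0 -1; 0 0 32 0 0 0 -1; 0 0 32 0 0 0 -1'; python3 -m jog '0 0 1 0 0 0 -1; 0 0 1 0 0 0 -1';python3 -m jog '0 0 1 0 0 0 -1; 0 0 1 0 0 0 -1') | grep -E "eef|force|clock"
```

```text
clock: 27.3
eef_pos: [436.0, 70.5, 99.2]
force: [-0.9, 1.3, -0.7]
clock: 27.55
eef_pos: [436.1, 70.5, 98.4]
force: [0.7, -0.6, -0.6]
clock: 27.8
eef_pos: [436.1, 70.5, 97.4]
force: [-0.6, 0.2, 1.3]
```

```bash
python3 -m jog '0 0 0 0 0 0 -1; 0 0 0 0 0 0 -1; 0 0 0 0 0 0 -1; 0 0 0 0 0 0 -1; 0 0 0 0 0 0 -0.35; 0 0 0 0 0 0 -0.2; 0 0 0 0 0 0 0; 0 0 0 0 0 0 0.5'; python3 -m jog '0 0 0 0 0 0 1;0 0 0 0 0 0 1;0 0 0 0 0 0 1;0 0 0 0 0 0 1'
python3 - <<'E'
from h import *
d=grab("wrist","w13"); s=d["state"]; print(s["eef_pos"].round(2),s["tool_rot"].round(4),s["force"].round(2),s["width"])
E
```

```text
clock: 28.8
eef_pos: [435.9, 70.5, 97.3]
tool_rot: [3.142, 0.0, -0.001]
force: [-0.2, 0.0, 0.6]
width: 59.5
clock: 29.3
eef_pos: [436.0, 70.5, 97.3]
tool_rot: [-3.142, -0.0, -0.001]
force: [-0.8, -0.2, 0.0]
width: 85.6
[435.99  70.51  97.31] [-3.1416e+00 -1.0000e-04 -6.0000e-04] [-0.85 -0.24  0.04] 85.60530411639668
```

View pics/w13.png

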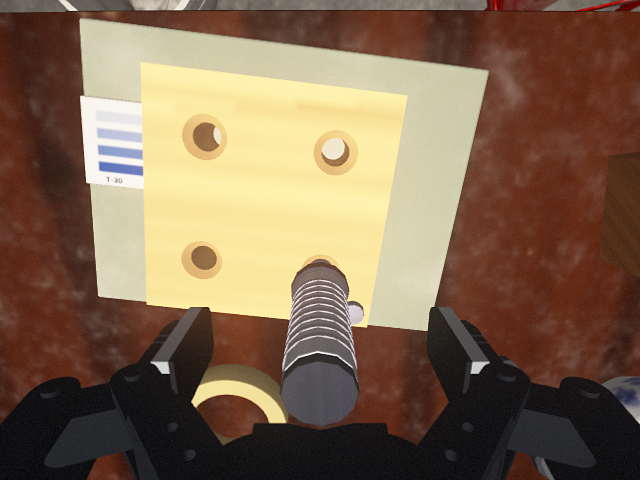

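```bash
python3 -m jog '0 0 -10 0 0 0 1; 0 0 -30 0 0 0 1; 0 0 -60 0 0 0 1; 0 0 -90 0 0 0 1; 0 0 -120 0 0 0 1; 0 0 -140 0 0 0 1; 0 0 -140 0 0 0 1; 0 0 -140 0 0 0 1'
python3 - <<'E'
from h import *
d=grab("wrist","w14"); s=d["state"]; print(s["eef_pos"].round(2),s["force"].round(2))
d=grab("scene"); crop(d,180,150,440,345,3,"s14")
grab("top","t14")
E
```

```text
clock: 30.35
eef_pos: [435.4, 70.4, 237.0]
tool_rot: [3.141, 0.001, -0.001]
force: [0.2, -0.2, 0.2]
width: 85.2
[435.44  70.43 237.  ] [ 0.24 -0.19  0.22]
```

View pics/w14.png

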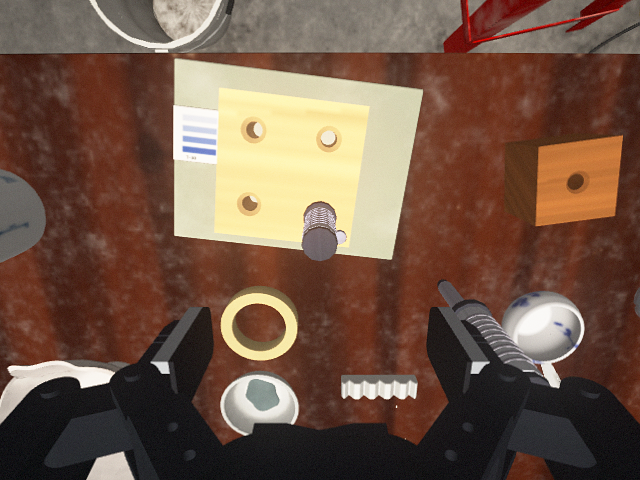

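View pics/s14.png

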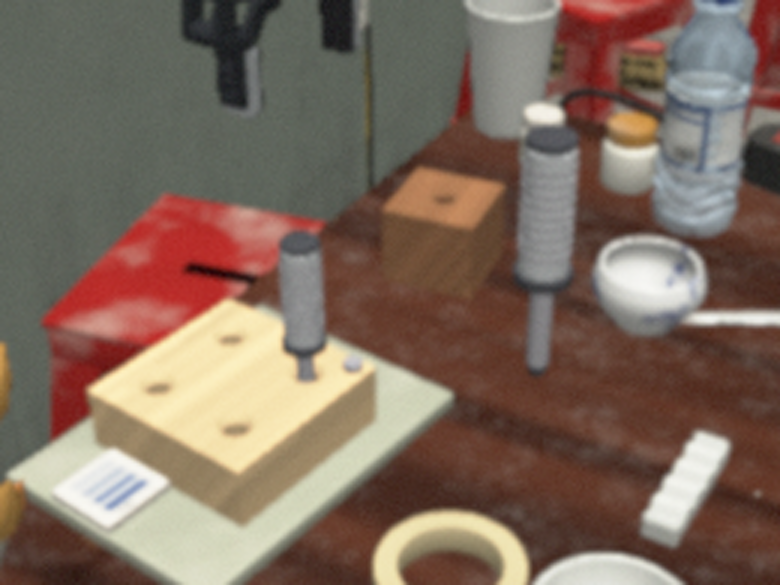

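View pics/t14.png

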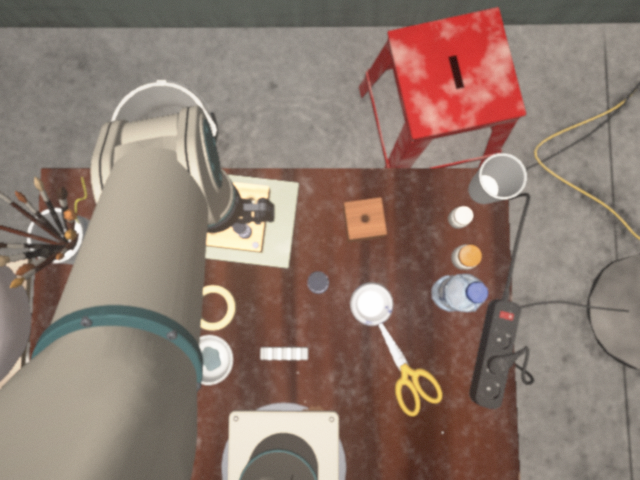

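```bash
python3 -m jog '0 0 0 0 0 0 1; 0 0 0 0 0 0 1'
python3 - <<'E'
from h import *
d=load("wrist"); e=grab("wrist")
print("img diff",np.abs(d["image"].astype(int)-e["image"])[180:270,280:360].mean(), "cap z/pos",bydepth(e,320,243).round(1))
print(ctrl.finish_job())
E
```

```text
clock: 30.75
eef_pos: [435.8, 70.4, 236.9]
tool_rot: [3.141, 0.001, -0.001]
force: [-0.4, -0.0, 0.4]
width: 85.3
img diff 6.30912037037037 cap z/pos [437.4  69.9 150.5]
the job is handed in; nothing more can be done
None
```

The job is handed in at about 31 s of the 58 s allowed. The smaller probe is standing free in hole 1, beside the stud, with its tip on the high spot.

**What I did:** I took the probe from the stand and touched the face through holes 1, 2, 3 and 4 in clockwise order. I held each touch for about 0.75 s. The spring was pressed in about 2 mm each time (roughly 3 N), well short of solid at 6 mm.

**High spot:** The tool (TCP) height at first contact was about 97.5 mm in hole 1 and about 92 to 92.5 mm in the other three. That makes hole 1 the high one, by about 5.2 to 5.5 mm. This sits at the low edge of the 5.2 to 6.8 mm difference the task allows. I then returned the probe to hole 1, set it down with a light touch and opened the gripper. The arm rose clear straight up.

**Last checks:**
- **Probe position:** The cap top measured about 150 mm, against about 149 to 150 mm expected for a probe resting on the high spot.
- **Arm:** The force reading is about zero and the gripper is clear of everything.
- **Other things on the table:** The jars, the larger probe and the stand look unmoved in the last pictures. So does the tile, which the arm hides from the overhead camera but the other two show.
- **Lean:** The probe leans very slightly within the hole's clearance.
- **Image comparison:** A before-and-after difference around the probe gave 6.3 grey levels, which doesn't settle anything. It could be image noise and the arm still settling, and I had no reference to compare it with.

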